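Reset the tripped micromotor control unit

ROBOT

A 6-joint arm with a two-finger parallel gripper is mounted at the origin on a cart in front of the work surface, level with it; the furniture and walls round the work are solid. World frame = base frame: x ahead of the robot, y to its left, z up, the work surface at z = 0. Lengths are in m, angles in rad, forces in N, time in s.
With the tool pointing down it reaches from about 0.325 to 0.85 m from the base axis. Payload 4.4 kg.
Tool frame: the origin (TCP) lies on the centre line of the jaws, within the pads' length; the fingertips stand 22 mm ahead of it and the grasp point (between the pads) lies 3 mm ahead of it (manip.tcp_to_tips is the distance from the TCP to the fingertips, in m); x points along the fingers, y is the direction in which the jaws open and shut, and the axes are right-handed (so a half turn about x gives the same grasp; the last joint's range is limited). The gripper opens to 94 mm and grips with 3 to 60 N. Pads are 16 mm wide; open, the fingers measure 119 mm over their backs; the gripper's body (75 mm by 177 mm) begins 78 mm behind the grasp point.
Start: joints at [-1.492, 0.207, 1.542, -0, 1.393, -0.15], TCP at [0.13, -0.56, 0.193] pointing down, gripper open.
Joint ranges: [-2.73, 2.73], [-0.86, 2.22], [0.23, 2.46], [-1.11, 4.25], [0.08, 2.63], [-2.82, 2.82]. Speed limits (rad/s): [2.79, 2.79, 3.14, 3.14, 3.14, 3.14].

INTERFACE

Orientations are given as a unit quaternion [w, x, y, z].
In Python, from plant import status, imaging, manip gives the robot as it stands. The module is installed in compiled form; this text tells all that it offers.
- The arm moves only by the tool play_rows, never from a script. Its argument "plan" is a list of rows, each a list of 3 entries, a list of its own where there are three numbers: the shift along the world's x, y, z in m, then the turn, a rotation vector about the world's x, y, z in rad, then the closure in counts, from 0 (fully open) to 255 (shut). In form: [[[tx, ty, tz], [wx, wy, wz], jaw], ...]. A call has 1 to 20 rows; each row is the pose to reach, as a shift and turn from the pose commanded when the call began; what a row does not reach only later rows make up. A row lasts 1/12 s, in which the tool goes at most 41.7 mm and 7.16 degrees, less where a joint would pass 70% of its speed; a pose out of reach is approached as far as the arm can. A call with a gripper value outside its range is refused whole. The fingers move at their own pace and stop on an object; "force" is the grip in N (left out, the last holds). Time passes only in rows, so rows that repeat a pose let the fingers close. It gives the time, the measured TCP pose, the force and the opening at its end, in the units of the state.
- status.observe(): the state, without advancing time (a new reading comes with each control period).
- imaging.read_camera(name): name is "scene" or "side" or "wrist"; returns the picture (384x512x3 uint8, red, green, blue); there is no depth.
- imaging.calibration(name): a dict with "fx", "fy", "cx", "cy" (pixels), "k1" (the pictures are not rectified: a ray, as slopes to the right and down, at radius r is drawn at 1 + k1 r^2 times it, then the intrinsics apply), "R" (3x3) and "t" (3): a world point X has camera coordinates R X + t. Camera axes: x right, y down, z forward; pixel columns grow to the right and rows downward; lengths in m; the calibration is good to about 2 mm. A picture is of the moment at which its call begins: read the wrist's pose just before it. calibration takes no time and is no camera call; for the wrist camera it gives the pose at the moment of the call.
- manip.hand_in(): hands the job in, once; it reports no verdict.
Trained networks look in the newest picture that a camera, given by its name, has taken for a name from the list of things; names that differ only in an ending like _2 or _b are one class to them, and where a whole thing is asked for, a point or a joint stands for the part that bears it (a point fixed in the world has none). Each returns a list of dicts, best first, with "conf" (0 to 1); they miss things now and then, are a little off and sometimes report something else, mostly with a low value. They report only what shows in the picture. A call takes as long as a camera call.
- imaging.look_for(camera, query): "at" ([column, row] as shares, 0 to 1, of the picture: columns of its width, rows of its height, amid what is visible of it).
- imaging.cut_out(camera, query): "mask" (384x512 bool, what is visible of it) and "at" ([column, row] as shares, 0 to 1, of the picture: columns of its width, rows of its height, amid what is visible of it).
The state is a dict: "time": time; "joint_pos": joint angles; "joint_vel": joint speeds; "joint_torque": joint torques, N m; "ee_pos": TCP position; "ee_rot": TCP orientation; "force": force on the tool from outside, world axes, zero at the start; "moment": the same for the moment, N m; "opening": finger opening in m.
Only numpy, scipy, OpenCV 4.12 (cv2) and the standard library are available. Lean on these libraries where they do the work, as an engineer would, in place of code of your own. Each camera call takes 0.05 s, during which the arm holds its last target.

TASK

One of the two control units on the bench has tripped: its toggle leans to the unit's front, while the running unit's leans to the rear. On the tripped unit, reach a fingertip down into the well in its top, press the sunken reset key fully down and let it spring back up, and only then push the toggle all the way over to the rear. Do it by touch alone: the units are not lifted, tipped or shoved out of place, the running unit's key and toggle stay as they are, and the other things stay where they lie.

Things in the scene. Friction and masses are not known exactly. Their poses are not given: they have to be found in the camera images.
- unit_a: THE TRIPPED UNIT (toggle leans to the front): white box 150 (own x) x 190 (own y) x 65 high, 2.5 kg, loose on rubber feet. Origin: centre of underside; own x from front panel (dial, socket; towards the robot, turned up to 0.35 rad) to rear, own y to its left, z up. Flat top with an oblong well at own (0, +45 mm) and a toggle pivoted at own (0, -50, 69 mm)
- unit_b: THE RUNNING UNIT (toggle leans to the rear), to be left as it is: the same box as the tripped unit, with the same well, key and toggle; only the toggle's position tells them apart. Which of the two stands left or right varies
- unit_a_well (a point): middle of the mouth of the tripped unit's well, level with the unit's top face (65 mm above the bench). The mouth is 52 mm along the unit's x by 40 mm along its y; the walls go straight down 26 mm. A closed pair of slim fingers fits with room to spare
- unit_a_key_top (a point): middle of the top face of the tripped unit's sunken reset key: a flat grey key 46 x 34 mm that fills the well's floor, with a dark dot in the middle, its face 16 mm below the unit's top at rest. It moves straight down
- unit_a_key (a joint): travel of that key in m: 0 at rest, 0.005 fully down at its stop. A spring resists with about 1.5 N at first and 4.5 N fully down, and lifts it again when let go
- unit_a_toggle (a joint): tripped unit's toggle in rad: 0 leans 0.5 rad to the front (tripped, starts at 0 to 0.12), 0.5 upright, 1.0 leans 0.5 rad to the rear (on, at its stop). It turns about the unit's y axis, stays where it is left, and takes about 1.5 N at its tip
- unit_a_toggle_tip (a point): centre of the 14 mm steel ball at the end of that toggle, 40 mm from the pivot, on a 9 mm rod; about 39 mm above the unit's top face when leaning to either side, 44 mm when upright. A collar 26 mm wide and 4 mm high surrounds its foot
- unit_b_key (a joint): travel of the running unit's reset key in m, same as the other; leave at 0
- unit_b_toggle (a joint): running unit's toggle in rad, same sense; starts at 0.9 to 1.0 (on); leave it
- pencil: bystander to leave alone: red pencil, 8x146x9, lying between the units, pointing away from the robot (sizes in mm); loose; origin: centre of its underside
- spare_brush: bystander to leave alone: flat round black polishing brush, 48 across, 10 high, between the units (sizes in mm); loose; origin: centre of its underside
- pliers: bystander to leave alone: small pliers with red grips, 44x123x7, at the right (sizes in mm); loose; origin: centre of its underside
- model_blue: bystander to leave alone: blue-grey plaster tooth model, 62x72x31, at the right (sizes in mm); loose; origin: centre of its underside
- model_study: bystander to leave alone: white plaster tooth model, 61x72x31, at the left (sizes in mm); loose; origin: centre of its underside

How it is judged:
By the outcome, as a careful person would: the job done as asked, in the order asked, and still so for the second after the job is handed in, with the robot touching nothing.
It also fails if it takes over 35 s, if anything falls off the work surface, if the arm or the gripper's body presses on something with over 40 N, if the wrist force passes 120 N, or if a joint passes its speed limit or range.

## Working session

There is one attempt and no reset: what is moved stays moved. The work goes in short steps, Python scripts to look and compute and a tool call to move; the robot and the scene stay as the last step left them, time stands still between calls to the robot, and variables do not carry over. Pictures are saved under pics/ and viewed, and the job is handed in when it is done.

Besides the shell and the picture viewer there is one more tool, called after "Call:" in YAML: its name, and indented under it one key for each argument. play_rows: Moves the arm, as the interface text tells. Its arguments: {"type":"object","properties":{"plan":{"type":"array"},"force":{"type":"number"}},"required":["plan"]}

```bash
mkdir -p pics; python3 - <<'E'
from plant import status, imaging, manip
import cv2
s=status.observe();print(s)
for c in ["scene","side"]:
    im=imaging.read_camera(c);cv2.imwrite(f"pics/{c}0.png",cv2.resize(im[:,:,::-1],(800,600),interpolation=cv2.INTER_CUBIC))
    print(c,imaging.calibration(c))
    for q in ["unit_a","unit_a_well","unit_a_key_top","unit_a_toggle_tip"]:
        print(q,[(round(d['conf'],2),[round(float(d['at'][0])*512,1),round(float(d['at'][1])*384,1)]) for d in imaging.look_for(c,q)])
print(manip.tcp_to_tips)
E
```

```text
{'time': 0.0, 'joint_pos': array([-1.49251884e+00,  2.07423418e-01,  1.54291872e+00,  8.09820110e-06,
        1.39350789e+00, -1.50484970e-01]), 'joint_vel': array([ 1.30217497e-04,  2.24674021e-03,  6.38620641e-04, -7.53457016e-04,
       -8.55858283e-04, -2.87050536e-05]), 'joint_torque': array([ 1.31553902e-04, -3.70873404e+01, -2.81418890e+01,  6.98905298e-02,
        3.61703848e-02, -1.64037242e-04]), 'ee_pos': array([ 0.13032908, -0.5591883 ,  0.19210563]), 'ee_rot': array([ 0.07990546,  0.70251749,  0.08150042, -0.70245425]), 'force': array([0.78580055, 0.16262655, 0.43365888]), 'moment': array([ 0.02577533,  0.01628253, -0.02439017]), 'opening': 0.09370768830299181}
scene {'fx': 419.8057970024212, 'fy': 419.8057970024212, 'cx': 261.72471182403905, 'cy': 192.4882239014523, 'k1': 0.006037133068785658, 'R': array([[ 0.88154875, -0.47177529,  0.01731674],
       [-0.33144245, -0.64461332, -0.68892639],
       [ 0.33618105,  0.6015827 , -0.72462443]]), 't': array([-0.44467422,  0.22062621,  1.23025311])}
unit_a [(0.91, [241.3, 170.9]), (0.9, [303.1, 246.7])]
unit_a_well [(0.6, [241.0, 173.1])]
unit_a_key_top []
unit_a_toggle_tip [(0.31, [229.7, 220.7])]
side {'fx': 427.42704582156085, 'fy': 427.42704582156085, 'cx': 253.2572484504493, 'cy': 192.8904201710095, 'k1': -0.07586295834555429, 'R': array([[ 0.43665143, -0.89961053,  0.0060354 ],
       [-0.59857877, -0.29553231, -0.74455632],
       [ 0.67159436,  0.32149891, -0.66753237]]), 't': array([-0.22850853,  0.37417444,  1.3539872 ])}
unit_a [(0.89, [233.9, 193.1]), (0.61, [304.5, 217.1])]
unit_a_well [(0.97, [234.1, 190.1])]
unit_a_key_top []
unit_a_toggle_tip [(0.66, [303.1, 219.2])]
0.022
```

View pics/scene0.png

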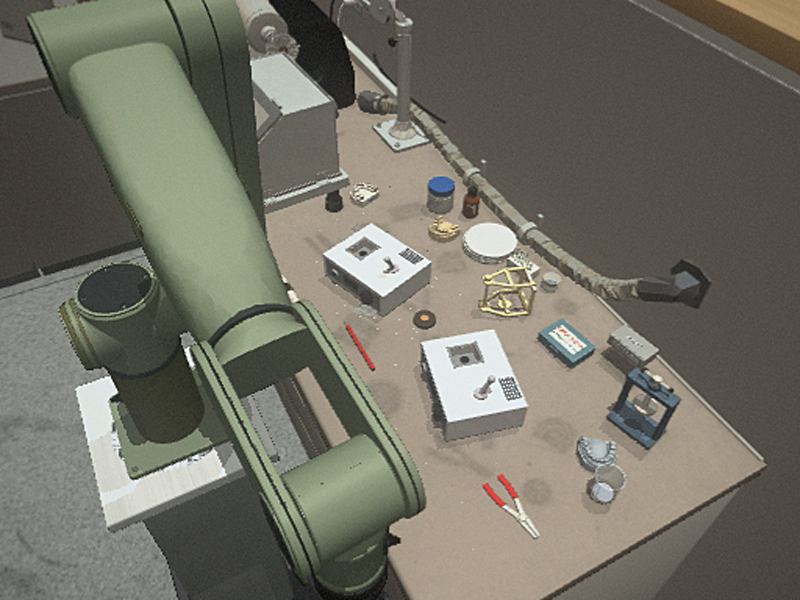

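View pics/side0.png

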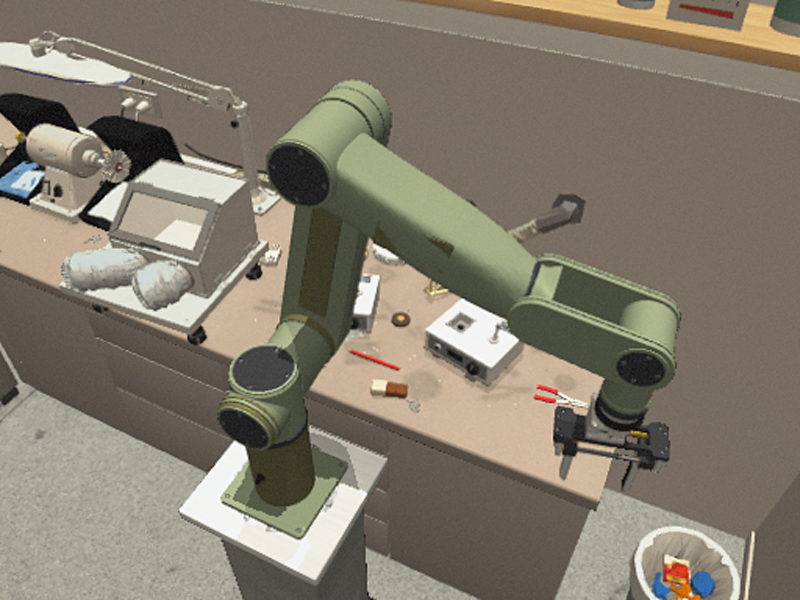

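```bash
python3 - <<'E'
from plant import imaging
import cv2,numpy as np
im=imaging.read_camera("scene")
np.save("scene0.npy",im)
c=im[130:300,195:350,::-1]
cv2.imwrite("pics/z1.png",cv2.resize(c[:80,:95],(760,640)[:2],interpolation=cv2.INTER_CUBIC)[:600])
cv2.imwrite("pics/z2.png",cv2.resize(im[205:285,260:345,::-1],(638,600),interpolation=cv2.INTER_CUBIC))
E
```

```text
(no output)
```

View pics/z1.png

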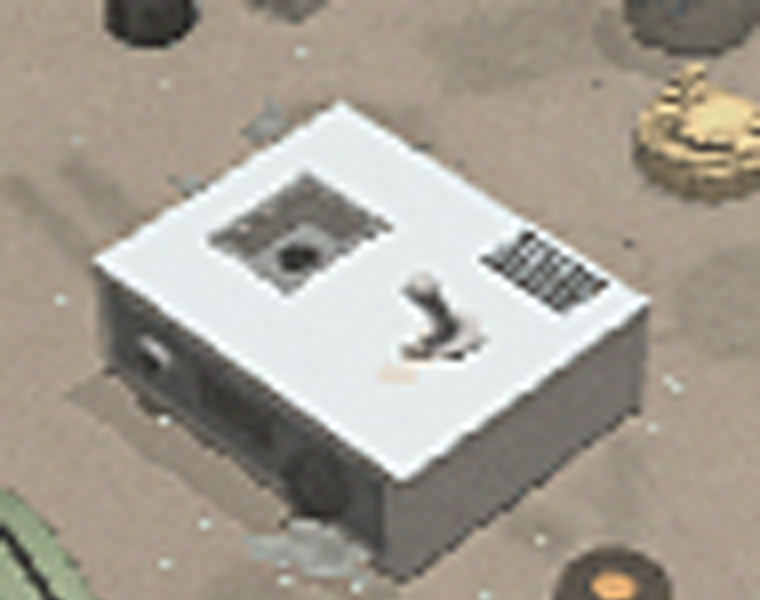

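View pics/z2.png

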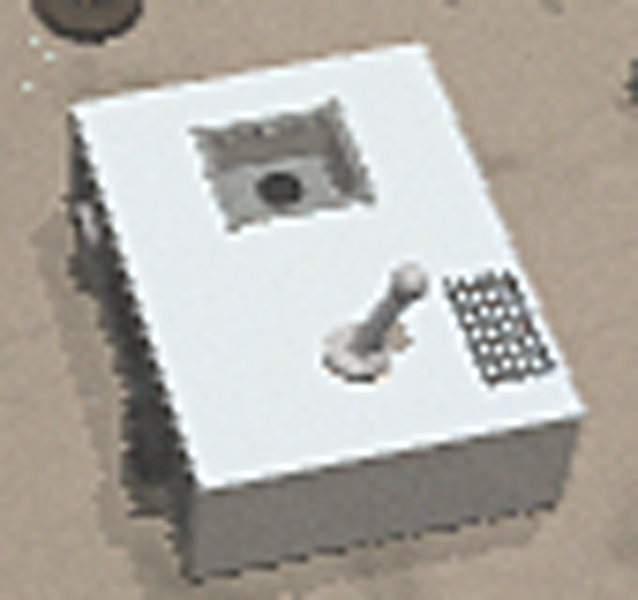

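```bash
cat > h.py <<'E'
import numpy as np
from scipy.optimize import least_squares
def proj(cal,X):
    X=np.atleast_2d(X);c=X@np.array(cal['R']).T+cal['t'];s=c[:,:2]/c[:,2:]
    s=s*(1+cal['k1']*(s**2).sum(1,keepdims=True))
    return s*[cal['fx'],cal['fy']]+[cal['cx'],cal['cy']]
def U(p,q):
    q=np.atleast_2d(np.array(q,float));c,s=np.cos(p[2]),np.sin(p[2])
    return np.c_[p[0]+c*q[:,0]-s*q[:,1],p[1]+s*q[:,0]+c*q[:,1],q[:,2]]
def tip(th): a=th-.5; return [0.04*np.sin(a),-.05,.069+.04*np.cos(a)]
C=[[-.075,.095,.065],[.075,.095,.065],[.075,-.095,.065],[-.075,-.095,.065]]
W=[[-.026,.065,.065],[.026,.065,.065],[.026,.025,.065],[-.026,.025,.065]]
E
python3 - <<'E'
from h import *
from plant import imaging
cal=imaging.calibration("scene")
a=np.array([(95,262),(340,102),(650,300),(400,480),(208,240),(305,172),(393,228),(288,295)])/8-.5+.5/8+[195,130]
b=np.array([(72,105),(425,45),(585,412),(200,488)])/7.5-.5+.5/7.5+[260,205]
f=lambda p:(proj(cal,U(p,C+W))-a).ravel()
r=least_squares(f,[.5,.1,0]);print(r.x,np.round(r.fun.reshape(-1,2),1).tolist())
tp=np.array([420,283])/8+[195,130]-.45
for th in (0,.06,.12): print(th,proj(cal,U(r.x,[tip(th)])),tp)
print(U(r.x,[[0,.045,.065],tip(0),tip(.5),tip(1)]))
f=lambda p:(proj(cal,U(p,C))-b).ravel()
r=least_squares(f,[.5,-.1,0]);print(r.x,np.round(r.fun.reshape(-1,2),1).tolist())
E
```

```text
[0.50730537 0.16057082 0.32199944] [[-0.3, -0.1], [0.1, 0.1], [-0.0, 0.3], [0.4, 0.2], [1.9, -0.1], [0.5, 1.5], [-2.6, -0.3], [-0.2, -1.5]]
0 [[247.13856671 166.05019866]] [247.05  164.925]
0.06 [[247.59152845 165.49453512]] [247.05  164.925]
0.12 [[248.05757354 164.95910681]] [247.05  164.925]
[[0.49306449 0.20325802 0.065     ]
 [0.50493715 0.10707175 0.1041033 ]
 [0.52312856 0.11314059 0.109     ]
 [0.54131997 0.11920942 0.1041033 ]]
[ 0.52706481 -0.20694904 -0.25576063] [[0.3, -0.2], [-0.3, -0.3], [-0.1, 0.3], [0.1, 0.2]]
```

```bash
python3 - <<'E'
from h import *
from plant import imaging,status
from scipy.spatial.transform import Rotation as R
s=status.observe();q=s['ee_rot'];m=R.from_quat([*q[1:],q[0]]).as_matrix();print(m.round(4))
print('yaw tool y',np.arctan2(m[1,1],m[0,1]))
cal=imaging.calibration("scene")
# cabinet base corner and others on ground
for uv in [(345,180),(335,205),(365,195),(440,200),(390,135),(470,210),(427,318),(370,365),(348,322)]:
    uv=np.array(uv)/1.5625
    r=least_squares(lambda p:(proj(cal,[[p[0],p[1],0.0]])-uv).ravel(),[.5,0]);print(uv,r.x.round(3))
E
```

```text
[[-0.      0.2268 -0.9739]
 [ 0.     -0.9739 -0.2268]
 [-1.     -0.     -0.    ]]
yaw tool y -1.3419938873942365
[220.8 115.2] [0.597 0.536]
[214.4 131.2] [0.53 0.45]
[233.6 124.8] [0.617 0.453]
[281.6 128. ] [0.781 0.346]
[249.6  86.4] [0.804 0.676]
[300.8 134.4] [0.829 0.276]
[273.28 203.52] [0.55  0.002]
[236.8 233.6] [ 0.385 -0.057]
[222.72 206.08] [0.394 0.069]
```

Call:
play_rows:
  plan:
    - [[0.02,0.02,0.02],[0,0,0.05],255]
    - [[0.05,0.05,0.04],[0,0,0.13],255]
    - [[0.08,0.08,0.06],[0,0,0.22],255]
    - [[0.11,0.11,0.06],[0,0,0.31],255]
    - [[0.14,0.14,0.06],[0,0,0.4],255]
    - [[0.165,0.17,0.06],[0,0,0.5],255]
    - [[0.19,0.2,0.06],[0,0,0.6],255]
    - [[0.21,0.23,0.06],[0,0,0.7],255]
    - [[0.225,0.265,0.06],[0,0,0.8],255]
    - [[0.24,0.3,0.06],[0,0,0.9],255]
    - [[0.25,0.335,0.06],[0,0,1.0],255]
    - [[0.26,0.37,0.06],[0,0,1.1],255]
    - [[0.27,0.405,0.06],[0,0,1.2],255]
    - [[0.28,0.44,0.06],[0,0,1.3],255]
    - [[0.29,0.475,0.06],[0,0,1.4],255]
    - [[0.3,0.51,0.06],[0,0,1.5],255]
    - [[0.31,0.545,0.06],[0,0,1.58],255]
    - [[0.32,0.58,0.06],[0,0,1.664],255]
    - [[0.325,0.61,0.06],[0,0,1.664],255]
    - [[0.33,0.63,0.06],[0,0,1.664],255]
  force: 20

```text
time: 2.22
ee_pos: [0.4604, 0.0729, 0.2535]
ee_rot: [0.574, 0.413, 0.574, -0.412]
force: [0.4, 0.5, 0.3]
opening: 0.0005
```

```bash
python3 - <<'E'
from h import *
from plant import imaging,status
import cv2
s=status.observe();cal=imaging.calibration("wrist");im=imaging.read_camera("wrist")
print(s['ee_pos'],s['ee_rot'],cal)
p=[.5073,.1606,.322]
pts=proj(cal,U(p,C+W+[tip(0.06),[0,.045,.049]]));print(pts.round(1))
o=im[:,:,::-1].copy();np.save("w0.npy",im)
for a in pts: cv2.circle(o,tuple(int(v) for v in a.round()),2,(0,0,255),-1)
cv2.imwrite("pics/w0.png",cv2.resize(o,(800,600),interpolation=cv2.INTER_CUBIC))
E
```

```text
[0.46041917 0.07287013 0.25347773] [ 0.57420783  0.41296291  0.57427717 -0.41225324] {'fx': 265.7819459734211, 'fy': 265.7819459734211, 'cx': 253.16483735883486, 'cy': 190.8252029428649, 'k1': 0.011983415110844251, 'R': array([[ 9.47674981e-01,  3.19235728e-01,  8.25428532e-04],
       [ 3.07025851e-01, -9.12131244e-01,  2.71572681e-01],
       [ 8.74486018e-02, -2.57109208e-01, -9.62417580e-01]]), 't': array([-0.46004913, -0.1197364 ,  0.42894039])}
[[251.1  47.6]
 [367.7  47.7]
 [352.  190. ]
 [251.  189.8]
 [288.2  73.1]
 [327.6  73.1]
 [325.2 105. ]
 [287.  105. ]
 [295.5 164.7]
 [304.7  90.4]]
```

View pics/w0.png

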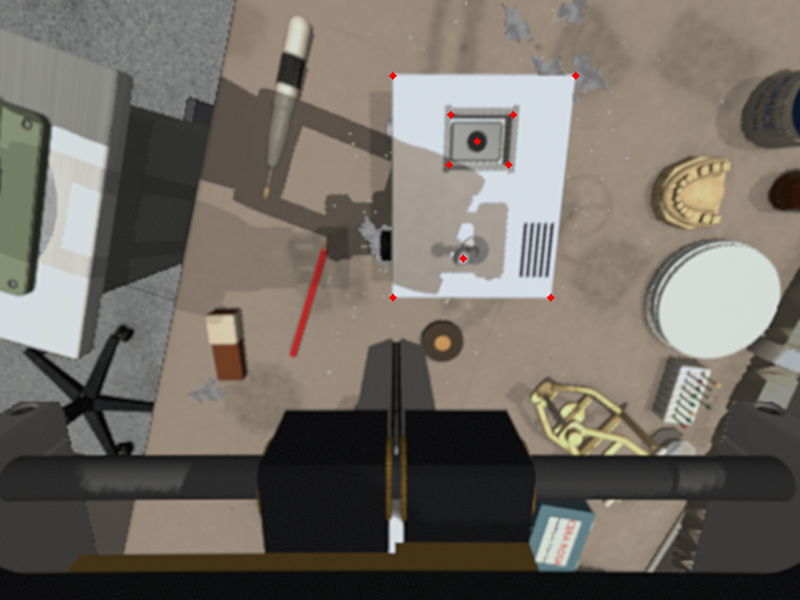

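Call:
play_rows:
  plan:
    - [[0.005,0.02,-0.005],[0,0,0],255]
    - [[0.012,0.05,-0.01],[0,0,0],255]
    - [[0.02,0.08,-0.02],[0,0,0],255]
    - [[0.027,0.11,-0.035],[0,0,0],255]
    - [[0.033,0.132,-0.06],[0,0,0],255]
    - [[0.033,0.132,-0.09],[0,0,0],255]
    - [[0.033,0.132,-0.11],[0,0,0],255]
    - [[0.033,0.132,-0.12],[0,0,0],255]
    - [[0.033,0.132,-0.12],[0,0,0],255]
    - [[0.033,0.132,-0.12],[0,0,0],255]

```text
time: 3.1
ee_pos: [0.4937, 0.2015, 0.1336]
ee_rot: [0.574, 0.414, 0.574, -0.414]
force: [-0.7, -0.2, 0.4]
opening: 0.0007
```

```bash
python3 - <<'E'
from h import *
from plant import imaging,status
import cv2
cal=imaging.calibration("wrist");im=imaging.read_camera("wrist")
s=status.observe();print(s['ee_pos'],s['ee_rot'],s['force'])
o=im[:,:,::-1].copy()
cv2.imwrite("pics/w1.png",cv2.resize(o,(800,600),interpolation=cv2.INTER_CUBIC))
E
```

```text
[0.49457478 0.2017397  0.134664  ] [ 0.57409308  0.41420127  0.57298709 -0.41296518] [-0.12330485  0.14341272 -0.25313269]
```

View pics/w1.png

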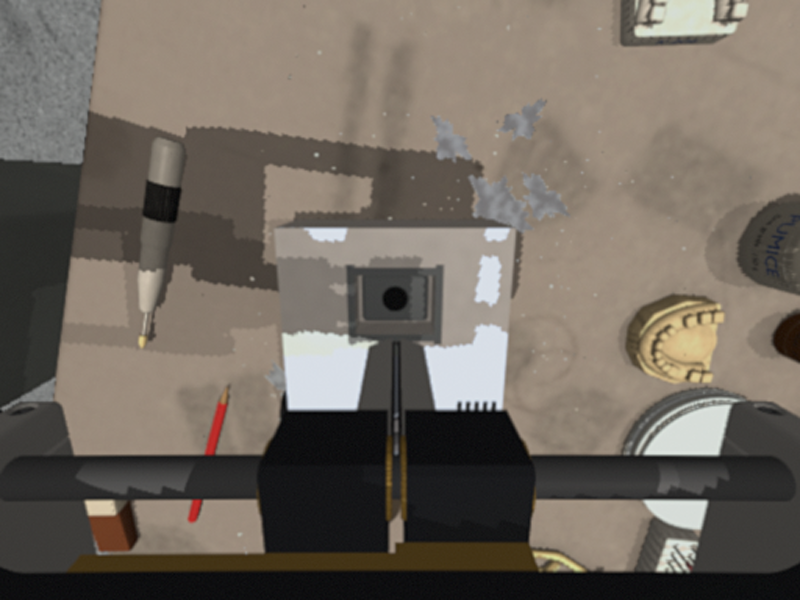

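Call:
play_rows:
  plan:
    - [[0,0.001,-0.015],[0,0,0],255]
    - [[0,0.001,-0.03],[0,0,0],255]
    - [[0,0.001,-0.042],[0,0,0],255]
    - [[0,0.001,-0.052],[0,0,0],255]
    - [[0,0.001,-0.058],[0,0,0],255]
    - [[0,0.001,-0.06],[0,0,0],255]
    - [[0,0.001,-0.06],[0,0,0],255]

```text
time: 3.73
ee_pos: [0.4933, 0.2029, 0.0731]
ee_rot: [0.574, 0.413, 0.574, -0.414]
force: [0.1, 0.2, 0.0]
opening: 0.0004
```

Call:
play_rows:
  plan:
    - [[0,0,-0.002],[0,0,0],255]
    - [[0,0,-0.003],[0,0,0],255]
    - [[0,0,-0.004],[0,0,0],255]
    - [[0,0,-0.004],[0,0,0],255]

```text
time: 4.07
ee_pos: [0.4935, 0.2031, 0.0694]
ee_rot: [0.574, 0.413, 0.574, -0.413]
force: [0.4, -0.4, -0.4]
opening: 0.0006
```

Call:
play_rows:
  plan:
    - [[0,0,-0.001],[0,0,0],255]
    - [[0,0,-0.002],[0,0,0],255]
    - [[0,0,-0.002],[0,0,0],255]

```text
time: 4.32
ee_pos: [0.4932, 0.203, 0.0671]
ee_rot: [0.574, 0.413, 0.574, -0.413]
force: [0.2, -0.1, 0.8]
opening: 0.0005
```

Call:
play_rows:
  plan:
    - [[0,0,-0.001],[0,0,0],255]
    - [[0,0,-0.0015],[0,0,0],255]
    - [[0,0,-0.0015],[0,0,0],255]

```text
time: 4.57
ee_pos: [0.4933, 0.2029, 0.0656]
ee_rot: [0.574, 0.413, 0.574, -0.413]
force: [0.1, 0.1, -1.2]
opening: 0.0003
```

Call:
play_rows:
  plan:
    - [[0,0,-0.001],[0,0,0],255]
    - [[0,0,-0.001],[0,0,0],255]

```text
time: 4.73
ee_pos: [0.4933, 0.203, 0.0646]
ee_rot: [0.574, 0.413, 0.574, -0.413]
force: [0.2, -0.1, 0.4]
opening: 0.0003
```

```bash
python3 - <<'E'
from plant import imaging,status
import numpy as np
print(status.observe()['joint_torque'])
F=[]
for i in range(8):
    imaging.read_camera("wrist");s=status.observe();F.append([*s['force'],*s['ee_pos']])
print(np.round(F,4)); print(np.mean(F,0).round(4))
E
```

```text
[-8.54215556e-03 -3.56158590e+01 -2.43337744e+01  6.57756161e-02
 -4.56389433e-03  5.16570090e-04]
[[-0.2346  0.4953  0.4947  0.4933  0.203   0.0646]
 [ 0.3714 -0.0435  0.6673  0.4934  0.203   0.0647]
 [-0.049  -0.2196  0.3655  0.4934  0.203   0.0647]
 [-0.6661 -0.2131  0.3135  0.4934  0.203   0.0648]
 [ 0.1629 -0.1732 -0.7891  0.4934  0.203   0.0648]
 [-0.2865  0.3749 -0.0172  0.4934  0.203   0.0648]
 [ 0.4328  0.2774 -0.698   0.4934  0.203   0.0648]
 [ 0.3406 -0.6971  0.1327  0.4934  0.203   0.0648]]
[ 0.0089 -0.0249  0.0587  0.4934  0.203   0.0647]
```

```bash
python3 - <<'E'
from plant import imaging,status
import cv2
im=imaging.read_camera("wrist");o=im[:,:,::-1].copy()
cv2.imwrite("pics/w2.png",cv2.resize(o,(800,600),interpolation=cv2.INTER_CUBIC))
im=imaging.read_camera("scene");o=im[100:220,180:340,::-1].copy()
cv2.imwrite("pics/s2.png",cv2.resize(o,(800,600),interpolation=cv2.INTER_CUBIC))
E
```

```text
(no output)
```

View pics/w2.png

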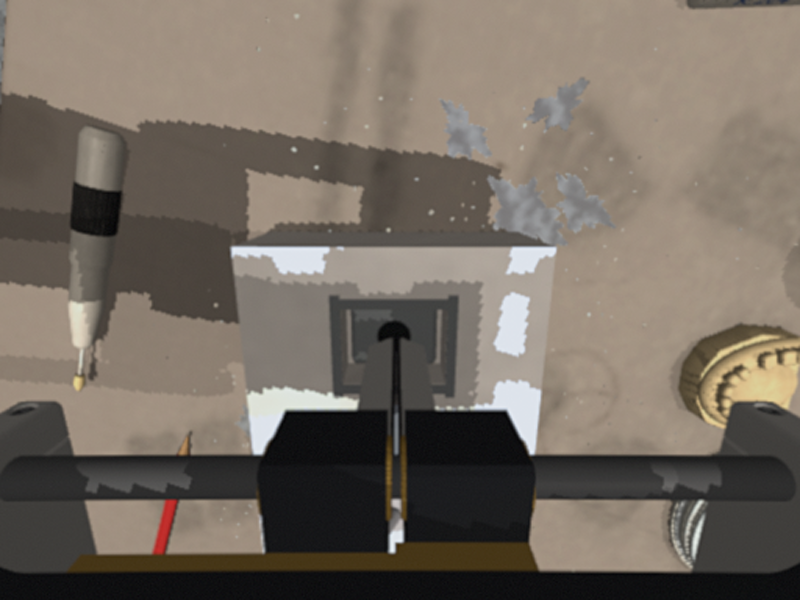

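View pics/s2.png

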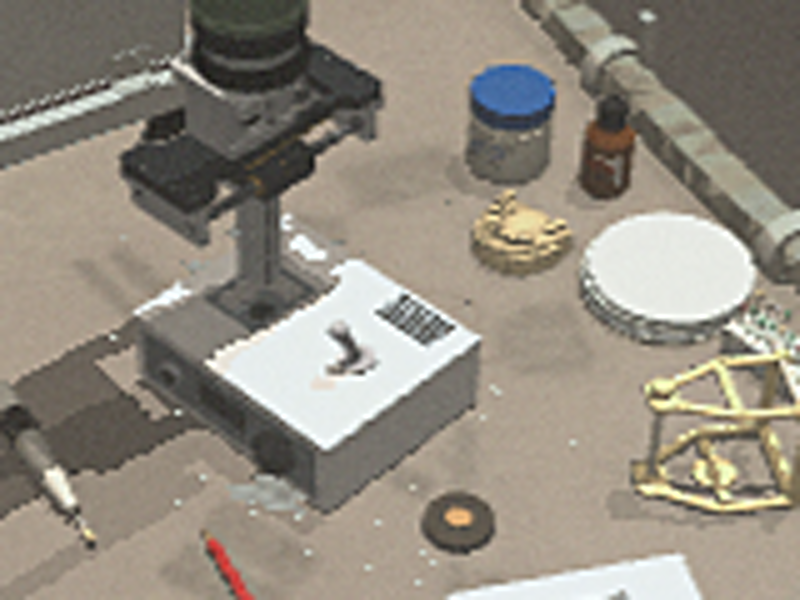

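```bash
python3 - <<'E'
from h import *
from plant import imaging,status
import cv2
cal=imaging.calibration("wrist");s=status.observe();print(s['ee_pos'])
print(-np.array(cal['R']).T@cal['t'])
p=[.5073,.1606,.322]
print((proj(cal,U(p,C[:2]+W+[[0,.045,.049],[0,.045,.044],[0,.045,.039]]))*1.5625).round(1))
c,sn=np.cos(.322),np.sin(.322)
for z in (.0427,.05,.06):
  for v in (0,4,8):
    for u in (-12.5,12.5):
      print(z,v,u,(proj(cal,[s['ee_pos'][0]+c*u/1e3-sn*v/1e3,s['ee_pos'][1]+sn*u/1e3+c*v/1e3,z])*1.5625).round(1))
im=imaging.read_camera("wrist");o=im[180:270,200:320,::-1].copy()
cv2.imwrite("pics/w3.png",cv2.resize(cv2.convertScaleAbs(o,alpha=2),(800,600),interpolation=cv2.INTER_CUBIC))
E
```

```text
[0.49338817 0.20299743 0.06475613]
[0.46851452 0.27830028 0.25696645]
[[232.4 245.4]
 [556.5 245.4]
 [340.7 307.4]
 [448.3 307.4]
 [445.6 382.5]
 [343.5 382.5]
 [394.6 334.4]
 [394.6 331.1]
 [394.7 328. ]]
0.0427 0 -12.5 [[372.3 331. ]]
0.0427 0 12.5 [[417.8 331. ]]
0.0427 4 -12.5 [[372.1 324.1]]
0.0427 4 12.5 [[417.9 324.1]]
0.0427 8 -12.5 [[372.  317.1]]
0.0427 8 12.5 [[418.1 317.1]]
0.05 0 -12.5 [[371.5 335.8]]
0.05 0 12.5 [[418.6 335.8]]
0.05 4 -12.5 [[371.4 328.7]]
0.05 4 12.5 [[418.7 328.7]]
0.05 8 -12.5 [[371.3 321.5]]
0.05 8 12.5 [[418.8 321.5]]
0.06 0 -12.5 [[370.4 342.8]]
0.06 0 12.5 [[419.6 342.8]]
0.06 4 -12.5 [[370.3 335.4]]
0.06 4 12.5 [[419.7 335.4]]
0.06 8 -12.5 [[370.2 328. ]]
0.06 8 12.5 [[419.9 328. ]]
```

View pics/w3.png

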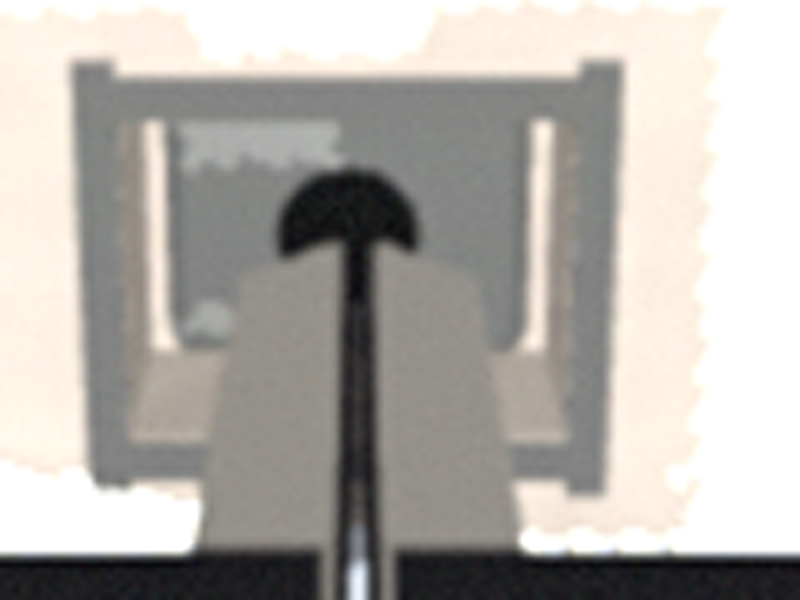

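Call:
play_rows:
  plan:
    - [[0,0,-0.001],[0,0,0],255]
    - [[0,0,-0.002],[0,0,0],255]
    - [[0,0,-0.002],[0,0,0],255]

```text
time: 5.53
ee_pos: [0.4932, 0.2029, 0.0625]
ee_rot: [0.574, 0.413, 0.574, -0.414]
force: [-1.2, -0.3, 0.7]
opening: 0.0005
```

Call:
play_rows:
  plan:
    - [[0,0,-0.001],[0,0,0],255]
    - [[0,0,-0.002],[0,0,0],255]
    - [[0,0,-0.002],[0,0,0],255]

```text
time: 5.78
ee_pos: [0.4932, 0.2029, 0.0605]
ee_rot: [0.574, 0.413, 0.574, -0.414]
force: [-0.0, 0.6, 0.3]
opening: 0.0005
```

Call:
play_rows:
  plan:
    - [[0,0,-0.001],[0,0,0],255]
    - [[0,0,-0.002],[0,0,0],255]
    - [[0,0,-0.002],[0,0,0],255]

```text
time: 6.03
ee_pos: [0.4932, 0.2029, 0.0585]
ee_rot: [0.574, 0.413, 0.574, -0.414]
force: [0.2, 0.0, 0.3]
opening: 0.0002
```

```bash
cat > chk.py <<'E'
from plant import imaging,status
import cv2,sys,numpy as np
F=[]
for i in range(3):
    im=imaging.read_camera("wrist");F.append(status.observe()['force'])
s=status.observe();print(s['time'],s['ee_pos'].round(4),np.mean(F,0).round(2),s['moment'].round(3))
o=im[180:270,200:320,::-1].copy()
cv2.imwrite(f"pics/{sys.argv[1]}.png",cv2.resize(cv2.convertScaleAbs(o,alpha=2),(800,600),interpolation=cv2.INTER_CUBIC))
E
python3 chk.py w4
```

```text
6.1833 [0.4934 0.203  0.0587] [-0.2   0.23  0.05] [ 0.017 -0.122  0.072]
```

View pics/w4.png

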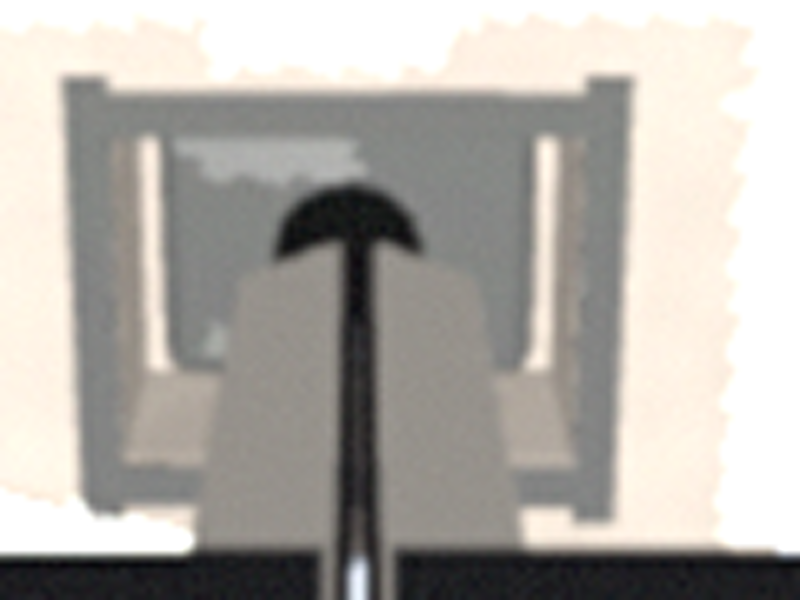

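Call:
play_rows:
  plan:
    - [[0,0,-0.001],[0,0,0],255]
    - [[0,0,-0.002],[0,0,0],255]
    - [[0,0,-0.002],[0,0,0],255]

```text
time: 6.43
ee_pos: [0.4932, 0.2029, 0.0565]
ee_rot: [0.574, 0.413, 0.574, -0.414]
force: [-0.2, -0.1, 0.3]
opening: 0.0005
```

Call:
play_rows:
  plan:
    - [[0,0,-0.001],[0,0,0],255]
    - [[0,0,-0.002],[0,0,0],255]
    - [[0,0,-0.002],[0,0,0],255]

```text
time: 6.68
ee_pos: [0.4932, 0.2029, 0.0545]
ee_rot: [0.574, 0.413, 0.574, -0.413]
force: [-0.0, -0.6, -0.8]
opening: 0.0003
```

```bash
python3 chk.py w5
```

```text
6.8333 [0.4934 0.203  0.0547] [ 0.49 -0.21 -0.6 ] [-0.003 -0.142 -0.002]
```

View pics/w5.png

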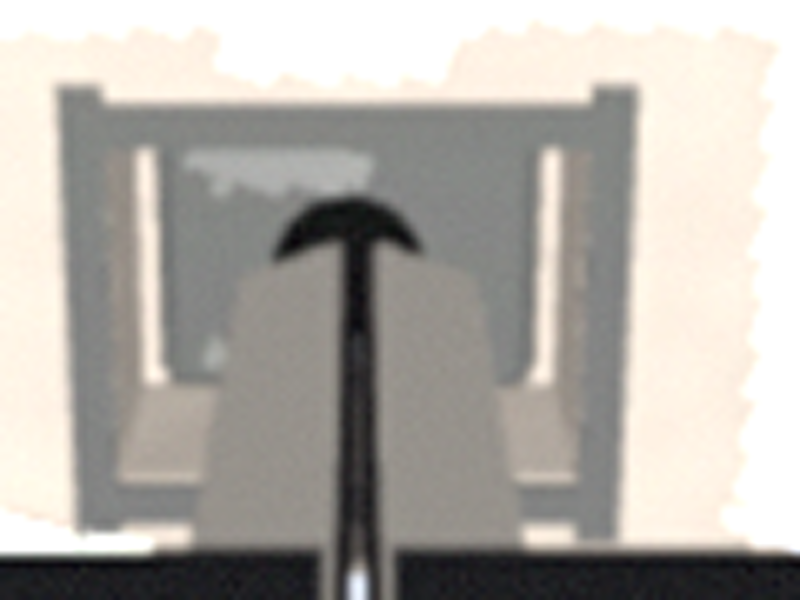

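Call:
play_rows:
  plan:
    - [[0,0,-0.001],[0,0,0],255]
    - [[0,0,-0.002],[0,0,0],255]
    - [[0,0,-0.003],[0,0,0],255]
    - [[0,0,-0.003],[0,0,0],255]

```text
time: 7.17
ee_pos: [0.4932, 0.2029, 0.0514]
ee_rot: [0.574, 0.413, 0.574, -0.414]
force: [0.0, 0.7, 0.6]
opening: 0.0001
```

Call:
play_rows:
  plan:
    - [[0,0,-0.001],[0,0,0],255]
    - [[0,0,-0.002],[0,0,0],255]
    - [[0,0,-0.002],[0,0,0],255]

```text
time: 7.42
ee_pos: [0.4932, 0.2029, 0.0495]
ee_rot: [0.574, 0.413, 0.574, -0.414]
force: [0.1, -0.2, 0.9]
opening: 0.0005
```

```bash
python3 chk.py w6; python3 - <<'E'
from plant import imaging
import cv2
for c,(a,b,d,e) in {"scene":(100,190,190,310),"side":(110,240,150,320)}.items():
    o=imaging.read_camera(c)[a:b,d:e,::-1]
    cv2.imwrite(f"pics/{c}6.png",cv2.resize(o,(800,600),interpolation=cv2.INTER_CUBIC))
E
```

```text
7.5667 [0.4934 0.203  0.0497] [-0.12 -0.16  0.05] [-0.04  -0.122 -0.018]
```

View pics/w6.png

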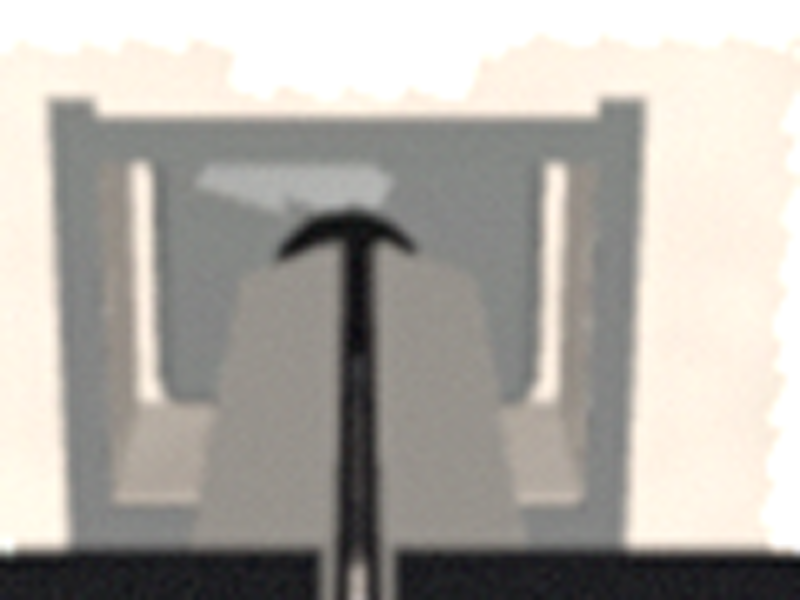

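View pics/scene6.png

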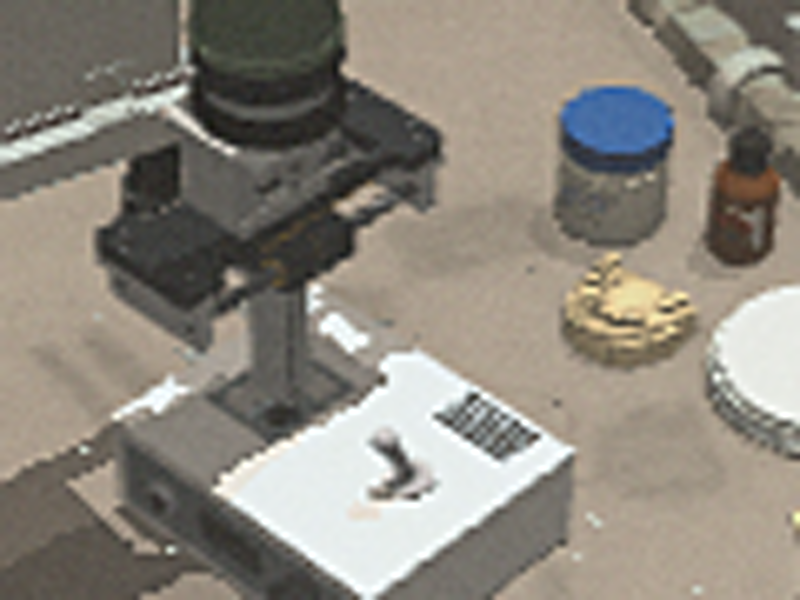

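```bash
python3 - <<'E'
from h import *
from plant import imaging,status
cal=imaging.calibration("scene")
p=[.5073,.1606,.322]
f=lambda q:((proj(cal,U(p,[q]))[0]-[190,100])*6.667).round(0)
for z in (.03,.049,.06,.07,.08): print(z,[f([0,.045+v,z]) for v in (-.008,0,.008)])
print(f([0,.045,.13]))
E
```

```text
0.03 [array([291., 447.]), array([281., 440.]), array([271., 433.])]
0.049 [array([290., 421.]), array([280., 414.]), array([269., 406.])]
0.06 [array([290., 405.]), array([279., 398.]), array([269., 391.])]
0.07 [array([289., 391.]), array([278., 384.]), array([268., 377.])]
0.08 [array([288., 377.]), array([278., 369.]), array([267., 362.])]
[274. 295.]
```

View pics/side6.png

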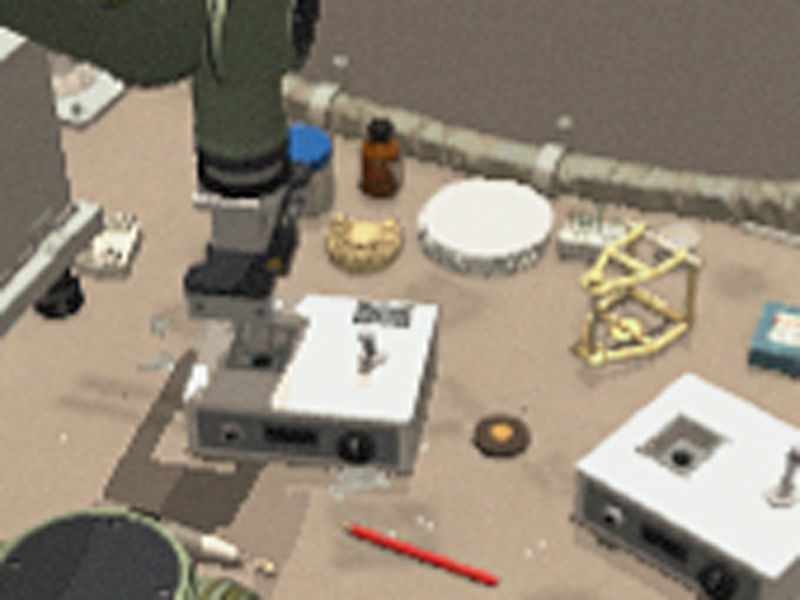

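Call:
play_rows:
  plan:
    - [[0,0,-0.002],[0,0,0],255]
    - [[0,0,-0.004],[0,0,0],255]
    - [[0,0,-0.006],[0,0,0],255]
    - [[0,0,-0.006],[0,0,0],255]

```text
time: 8.0
ee_pos: [0.4929, 0.2028, 0.0431]
ee_rot: [0.573, 0.413, 0.574, -0.414]
force: [-0.0, -0.6, -0.7]
opening: 0.0002
```

```bash
python3 chk.py w7
```

```text
8.15 [0.4933 0.203  0.0436] [ 0.06  0.22 -0.3 ] [-0.075 -0.14   0.056]
```

View pics/w7.png

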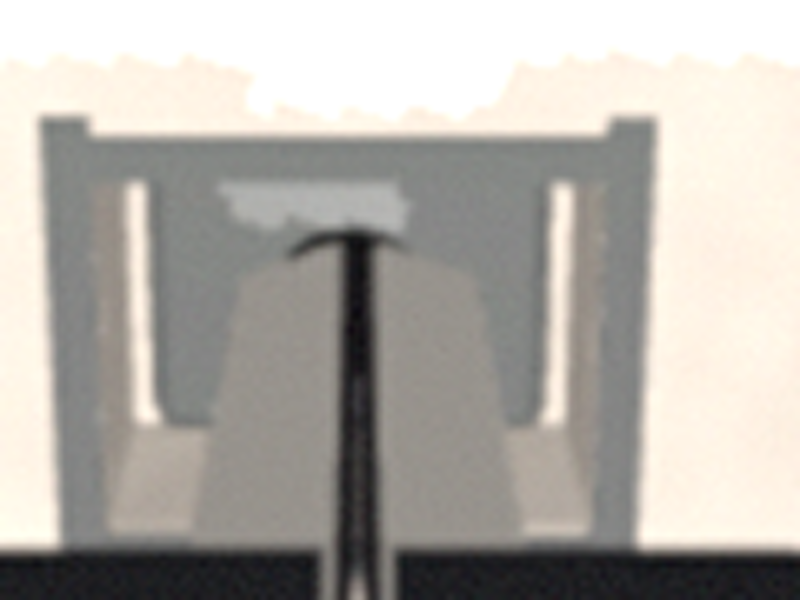

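Call:
play_rows:
  plan:
    - [[0,0,-0.001],[0,0,0],255]
    - [[0,0,-0.002],[0,0,0],255]
    - [[0,0,-0.003],[0,0,0],255]
    - [[0,0,-0.003],[0,0,0],255]

```text
time: 8.48
ee_pos: [0.4932, 0.2029, 0.0405]
ee_rot: [0.574, 0.413, 0.574, -0.413]
force: [-0.6, -0.4, -0.0]
opening: 0.0006
```

Call:
play_rows:
  plan:
    - [[0,0,-0.001],[0,0,0],255]
    - [[0,0,-0.002],[0,0,0],255]
    - [[0,0,-0.002],[0,0,0],255]

```text
time: 8.73
ee_pos: [0.4932, 0.2029, 0.0385]
ee_rot: [0.574, 0.413, 0.574, -0.413]
force: [0.5, -0.3, -0.2]
opening: 0.0003
```

Call:
play_rows:
  plan:
    - [[0,0,-0.001],[0,0,0],255]
    - [[0,0,-0.002],[0,0,0],255]
    - [[0,0,-0.002],[0,0,0],255]

```text
time: 8.98
ee_pos: [0.4935, 0.203, 0.0368]
ee_rot: [0.574, 0.413, 0.574, -0.413]
force: [0.5, 0.2, 1.2]
opening: 0.0007
```

Possible first contact (1.2 N, tracking changed).

Call:
play_rows:
  plan:
    - [[0,0,-0.001],[0,0,0],255]
    - [[0,0,-0.002],[0,0,0],255]
    - [[0,0,-0.002],[0,0,0],255]

```text
time: 9.23
ee_pos: [0.4935, 0.203, 0.0349]
ee_rot: [0.574, 0.413, 0.574, -0.413]
force: [-0.4, -0.1, 3.0]
opening: 0.0005
```

Call:
play_rows:
  plan:
    - [[0,0,-0.001],[0,0,0],255]
    - [[0,0,-0.0015],[0,0,0],255]
    - [[0,0,-0.0015],[0,0,0],255]

```text
time: 9.48
ee_pos: [0.4935, 0.203, 0.0334]
ee_rot: [0.574, 0.413, 0.574, -0.413]
force: [-0.3, 0.1, 4.1]
opening: 0.0005
```

```bash
python3 chk.py w8
```

```text
9.6333 [0.4936 0.203  0.0334] [-0.91  0.04  3.04] [-0.095  0.045 -0.022]
```

View pics/w8.png

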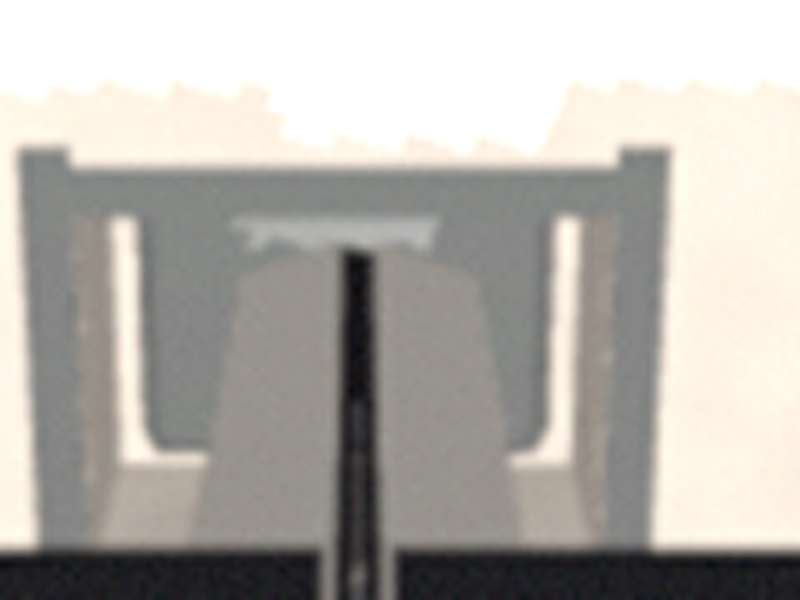

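Call:
play_rows:
  plan:
    - [[0,0,-0.001],[0,0,0],255]
    - [[0,0,-0.0015],[0,0,0],255]
    - [[0,0,-0.0015],[0,0,0],255]

```text
time: 9.88
ee_pos: [0.4935, 0.203, 0.032]
ee_rot: [0.574, 0.413, 0.574, -0.413]
force: [-1.5, -0.2, 5.4]
opening: 0.0002
```

Call:
play_rows:
  plan:
    - [[0,0,-0.0007],[0,0,0],255]
    - [[0,0,-0.001],[0,0,0],255]
    - [[0,0,-0.001],[0,0,0],255]

```text
time: 10.13
ee_pos: [0.4936, 0.203, 0.0319]
ee_rot: [0.574, 0.413, 0.574, -0.413]
force: [-4.1, -0.6, 10.6]
opening: 0.0003
```

Call:
play_rows:
  plan:
    - [[0,0,0.003],[0,0,0],255]
    - [[0,0,0.01],[0,0,0],255]
    - [[0,0,0.02],[0,0,0],255]
    - [[0,0,0.04],[0,0,0],255]
    - [[0,0,0.07],[0,0,0],255]
    - [[0,0,0.1],[0,0,0],255]
    - [[0,0,0.12],[0,0,0],255]
    - [[0,0,0.12],[0,0,0],255]
    - [[0,0,0.12],[0,0,0],255]

```text
time: 10.88
ee_pos: [0.4943, 0.2032, 0.1521]
ee_rot: [0.574, 0.414, 0.573, -0.413]
force: [0.6, -0.4, -0.3]
opening: 0.0001
```

```bash
python3 - <<'E'
from h import *
from plant import imaging,status
import cv2
cal=imaging.calibration("wrist");im=imaging.read_camera("wrist");s=status.observe()
print(s['time'],s['ee_pos'],s['force'])
p=[.5073,.1606,.322]
pts=proj(cal,U(p,C[:2]+W+[[0,.045,.049]]))
o=im[:,:,::-1].copy()
for a in pts: cv2.circle(o,tuple(int(v) for v in a.round()),1,(0,0,255),-1)
cv2.imwrite("pics/w9.png",cv2.resize(o,(800,600),interpolation=cv2.INTER_CUBIC))
E
```

```text
10.9333 [0.49293923 0.2028701  0.15034222] [ 0.29879535  0.41979911 -0.51807294]
```

View pics/w9.png

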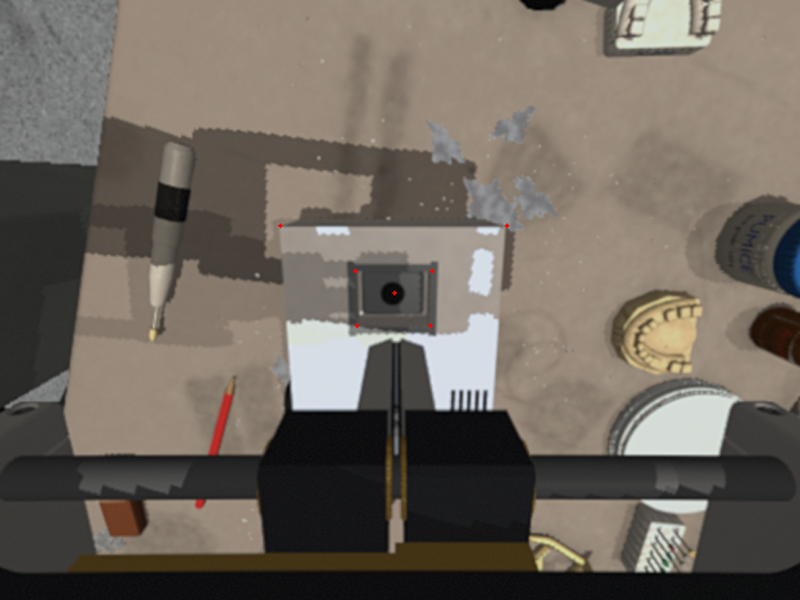

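Call:
play_rows:
  plan:
    - [[-0.006,-0.03,0],[0,0,0],255]
    - [[-0.012,-0.06,0],[0,0,0],255]
    - [[-0.018,-0.09,0],[0,0,0],255]
    - [[-0.022,-0.107,0],[0,0,0],255]
    - [[-0.022,-0.107,-0.02],[0,0,0],255]
    - [[-0.022,-0.107,-0.045],[0,0,0],255]
    - [[-0.022,-0.107,-0.065],[0,0,0],255]
    - [[-0.022,-0.107,-0.071],[0,0,0],255]
    - [[-0.022,-0.107,-0.071],[0,0,0],255]
    - [[-0.022,-0.107,-0.071],[0,0,0],255]

```text
time: 11.77
ee_pos: [0.4706, 0.096, 0.0789]
ee_rot: [0.573, 0.413, 0.574, -0.414]
force: [-0.6, 0.5, -0.4]
opening: 0.0007
```

```bash
cat > look.py <<'E'
from plant import imaging,status
import cv2,sys
n=sys.argv[1]
for c,(a,b,d,e) in {"scene":(110,200,190,310),"side":(140,240,170,303)}.items():
    o=imaging.read_camera(c)[a:b,d:e,::-1]
    cv2.imwrite(f"pics/{c}{n}.png",cv2.resize(o,(800,600),interpolation=cv2.INTER_CUBIC))
s=status.observe();print(s['time'],s['ee_pos'],s['force'])
E
python3 look.py 10
```

```text
11.8667 [0.47226265 0.09615476 0.08058938] [-0.74281829  0.45442183  0.77625392]
```

View pics/scene10.png

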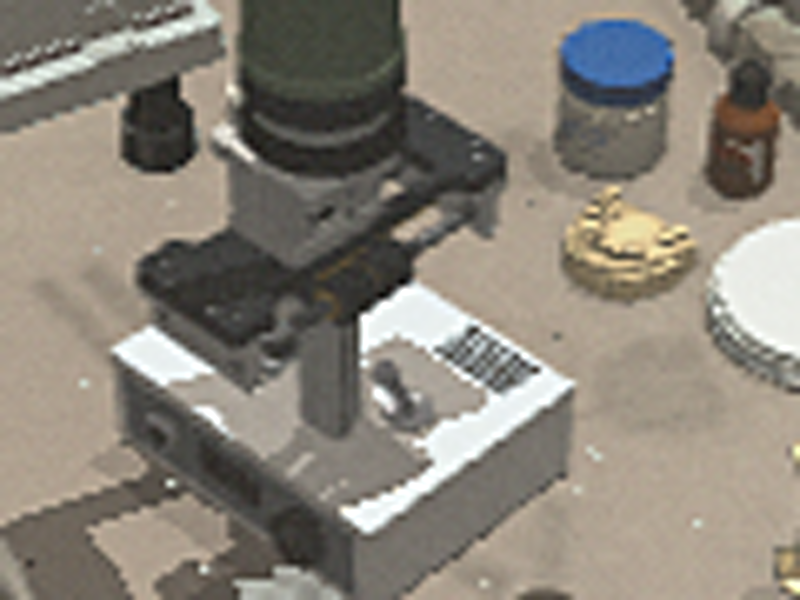

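View pics/side10.png

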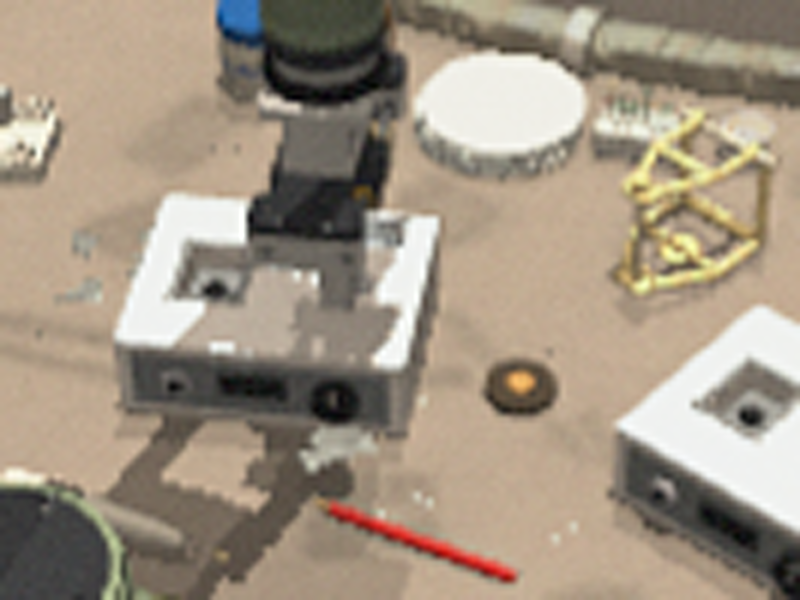

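Call:
play_rows:
  plan:
    - [[0.004,0.001,0],[0,0,0],255]
    - [[0.008,0.003,0],[0,0,0],255]
    - [[0.012,0.004,0],[0,0,0],255]
    - [[0.016,0.005,0],[0,0,0],255]
    - [[0.019,0.0063,0],[0,0,0],255]
    - [[0.0225,0.0075,0],[0,0,0],255]
    - [[0.026,0.0087,0],[0,0,0],255]
    - [[0.03,0.01,0],[0,0,0],255]
    - [[0.034,0.0113,0],[0,0,0],255]
    - [[0.038,0.0127,0],[0,0,0],255]
    - [[0.038,0.0127,0],[0,0,0],255]

```text
time: 12.78
ee_pos: [0.5106, 0.109, 0.0798]
ee_rot: [0.574, 0.414, 0.573, -0.413]
force: [-0.7, -0.8, -0.0]
opening: 0.0003
```

```bash
python3 look.py 11
```

```text
12.8833 [0.51010131 0.1088314  0.07972304] [-0.15079517 -0.95723851 -0.52177859]
```

View pics/scene11.png

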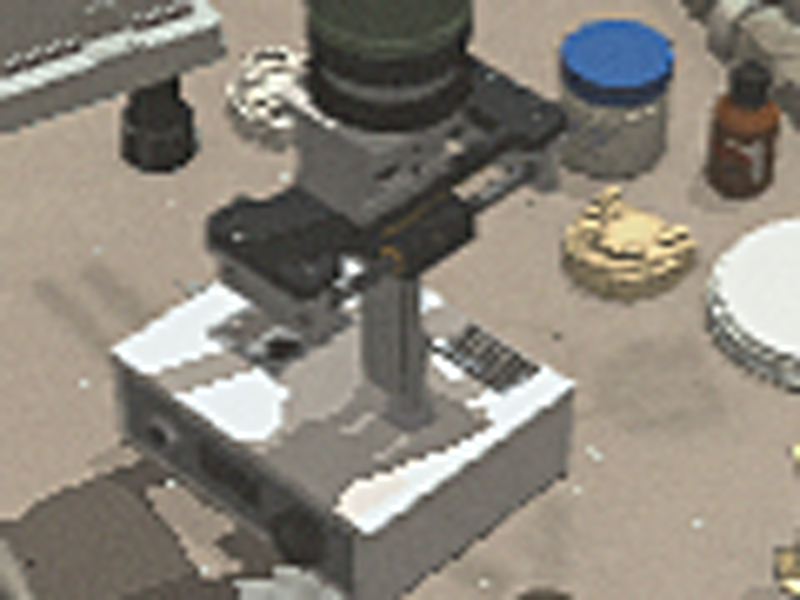

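Call:
play_rows:
  plan:
    - [[0.002,0.0007,0],[0,0,0],255]
    - [[0.004,0.0013,0],[0,0,0],255]
    - [[0.006,0.002,0],[0,0,0],255]
    - [[0.006,0.002,0],[0,0,0],255]

```text
time: 13.22
ee_pos: [0.5153, 0.1107, 0.0794]
ee_rot: [0.573, 0.413, 0.574, -0.414]
force: [-0.0, 0.0, -0.2]
opening: 0.0006
```

Call:
play_rows:
  plan:
    - [[0.002,0.0007,0],[0,0,0],255]
    - [[0.003,0.001,0],[0,0,0],255]
    - [[0.003,0.001,0],[0,0,0],255]

```text
time: 13.47
ee_pos: [0.5182, 0.1117, 0.0795]
ee_rot: [0.573, 0.413, 0.574, -0.414]
force: [-1.7, -1.0, 0.2]
opening: 0.0008
```

Call:
play_rows:
  plan:
    - [[0.001,0.0003,0],[0,0,0],255]
    - [[0.002,0.0007,0],[0,0,0],255]
    - [[0.002,0.0007,0],[0,0,0],255]

```text
time: 13.72
ee_pos: [0.5204, 0.1124, 0.0797]
ee_rot: [0.574, 0.413, 0.574, -0.413]
force: [-1.8, 0.3, -1.1]
opening: 0.0001
```

Call:
play_rows:
  plan:
    - [[0.001,0.0003,0],[0,0,0],255]
    - [[0.002,0.0007,0],[0,0,0],255]
    - [[0.002,0.0007,0],[0,0,0],255]

```text
time: 13.97
ee_pos: [0.5222, 0.113, 0.0796]
ee_rot: [0.574, 0.413, 0.574, -0.414]
force: [-1.8, -0.1, -1.7]
opening: 0.0
```

Call:
play_rows:
  plan:
    - [[0.001,0.0003,0],[0,0,0],255]
    - [[0.002,0.0007,0],[0,0,0],255]
    - [[0.002,0.0007,0],[0,0,0],255]

```text
time: 14.22
ee_pos: [0.5225, 0.1132, 0.0794]
ee_rot: [0.573, 0.412, 0.575, -0.415]
force: [-6.8, -1.5, 2.5]
opening: 0.0004
```

```bash
python3 look.py 12
```

```text
14.3167 [0.52247859 0.11317229 0.07943573] [-6.39789107 -3.35595797  2.80421635]
```

View pics/scene12.png

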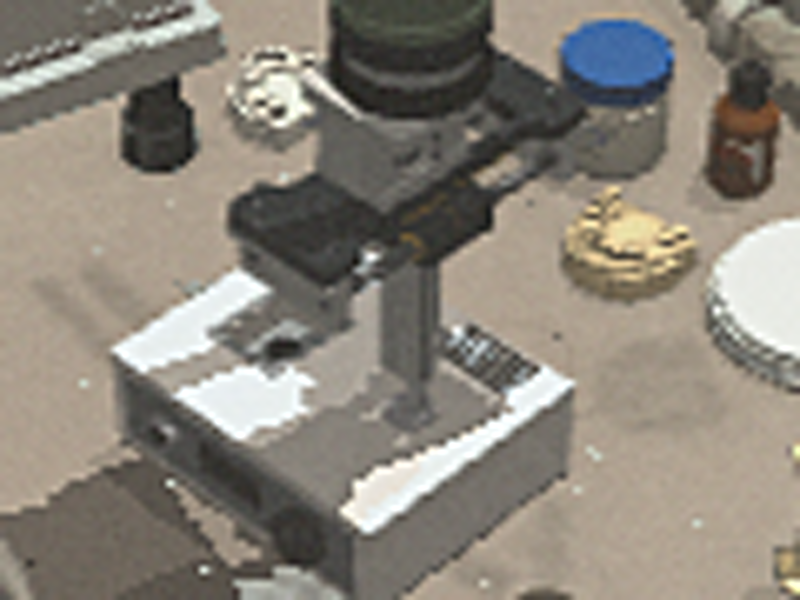

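Call:
play_rows:
  plan:
    - [[-0.005,-0.0017,0],[0,0,0],255]
    - [[-0.018,-0.006,0],[0,0,0],255]
    - [[-0.035,-0.012,0],[0,0,0],255]
    - [[-0.05,-0.017,0.005],[0,0,0],255]
    - [[-0.055,-0.018,0.03],[0,0,0],255]
    - [[-0.055,-0.018,0.06],[0,0,0],255]
    - [[-0.055,-0.04,0.1],[0,0,0],255]
    - [[-0.055,-0.07,0.13],[0,0,0],255]
    - [[-0.055,-0.1,0.14],[0,0,0],255]
    - [[-0.055,-0.12,0.14],[0,0,0],255]
    - [[-0.055,-0.12,0.14],[0,0,0],255]

```text
time: 15.23
ee_pos: [0.4722, -0.0097, 0.2228]
ee_rot: [0.576, 0.416, 0.57, -0.414]
force: [-0.2, 0.3, -1.4]
opening: 0.0006
```

```bash
python3 look.py 13; python3 - <<'E'
from h import *
from plant import imaging,status
import cv2
cal=imaging.calibration("wrist");im=imaging.read_camera("wrist")
p=[.5073,.1606,.322]
pts=proj(cal,U(p,C+W+[[0,.045,.049],tip(1),tip(.85)]));print(pts.round(1))
o=im[:,:,::-1].copy()
cv2.imwrite("pics/w13.png",cv2.resize(o,(800,600),interpolation=cv2.INTER_CUBIC))
for a in pts: cv2.circle(o,tuple(int(v) for v in a.round()),1,(0,0,255),-1)
x,y=pts[:,0].mean(),pts[:,1].mean();x=int(max(x-80,0));y=int(max(y-60,0))
cv2.imwrite("pics/w13z.png",cv2.resize(o[y:y+120,x:x+160],(800,600),interpolation=cv2.INTER_CUBIC));print(x,y)
E
```

```text
15.3333 [ 0.47031626 -0.00653069  0.22049847] [ 0.22819843 -0.135773   -0.50826506]
[[264.1 -41.2]
 [403.  -42.1]
 [379.4 137.4]
 [262.6 137.7]
 [307.7  -8.5]
 [354.5  -8.8]
 [350.7  31.9]
 [305.8  32.2]
 [325.9  17.1]
 [350.1  98.6]
 [345.9  98.5]]
251 0
```

View pics/w13.png

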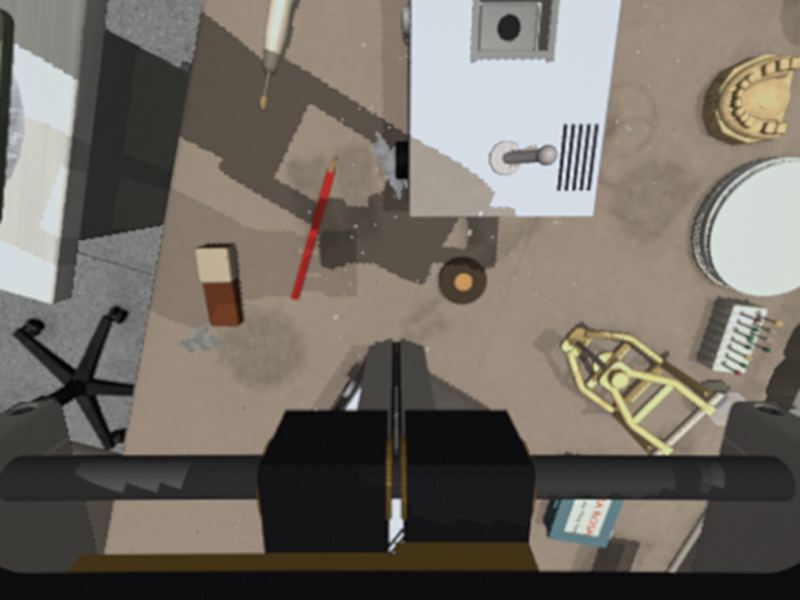

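View pics/w13z.png

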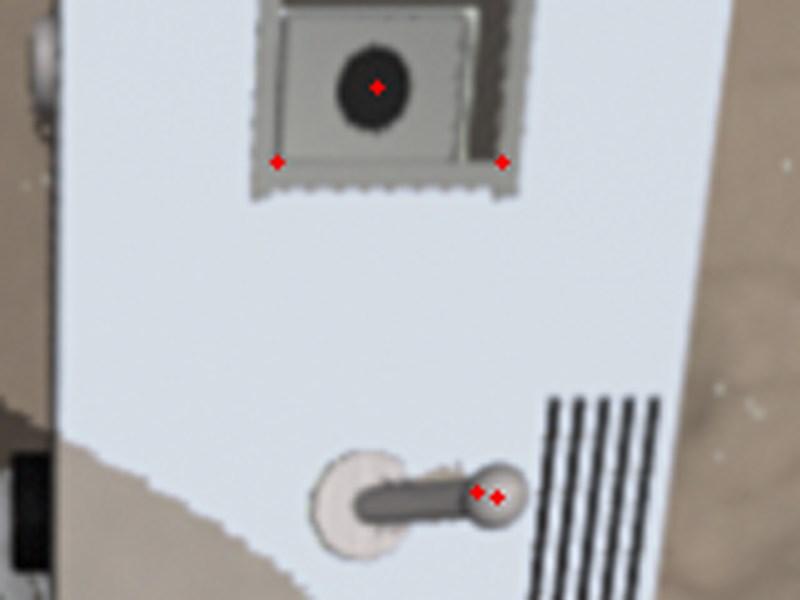

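View pics/scene13.png

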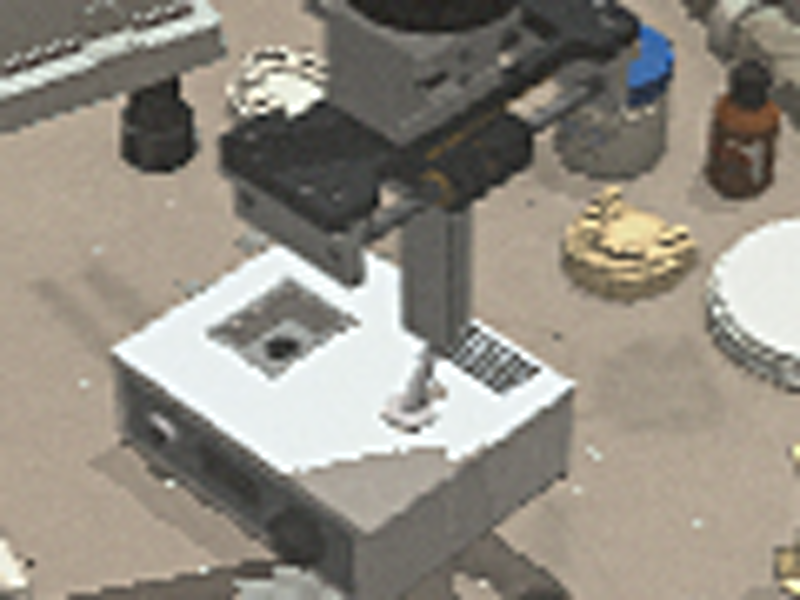

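```bash
python3 -c "
from plant import status,manip
s=status.observe();print(s['time'],abs(s['joint_vel']).max(),s['ee_pos']);print(manip.hand_in())"
```

```text
15.3833 0.023126562518889372 [ 0.46979593 -0.00580894  0.21987405]
the job is handed in; nothing more can be done
None
```

I reset the tripped unit, which is the left one, and handed the job in at 15.4 s.

- **Key:** I pressed it with closed fingertips until it stopped moving. The last 1 mm commanded moved it only about 0.1 mm, and the force rose from 5.4 to 10.6 N. I then lifted clear, and the wrist picture showed the key back up at rest.
- **Toggle:** I then pushed it to the rear until it stopped, with the force rising from about 2 to 7 N. In the last picture its ball is exactly where it should be at 1.0 rad.
- **Surroundings:** The unit's edges stayed where they were first measured. I never approached the running unit, and the pencil and brush look undisturbed. I did not take a final close-up of the running unit, the pliers or the two tooth models.
- **One disagreement:** The fingertips did not sit 22 mm ahead of the reported TCP as stated. The pictures and the contact height both put them about 12 mm behind it, so I went down in small steps watching the force and used the measured offset for the toggle push.

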